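# Make up the ring kit and the earring kit on a jeweller's bench

### The arm

A 6-joint arm with a two-finger parallel gripper is mounted at the origin on the work surface. World frame = base frame: x ahead of the robot, y to its left, z up, the work surface at z = 0. Lengths are in m, angles in degrees, forces in N, time in s.
With the tool pointing down it reaches from about 0.4 to 0.825 m from the base axis. Payload 7 kg.
Tool frame: the origin (TCP) lies on the front face of the gripper's body, between the roots of the fingers; the fingertips stand 66 mm ahead of it and the grasp point (between the pads) lies 47 mm ahead of it; z points along the fingers, y is the line along which they close (so a half turn about z gives the same grasp; the last joint's range is limited). The gripper opens to 88 mm and grips with 3 to 60 N. Pads are 19 mm wide; open, the fingers measure 130 mm over their backs; the gripper's body (78 mm by 193 mm) begins 47 mm behind the grasp point.
Start: joints at [90.247, 20.546, 0.682, 0, -70.136, -16.507], TCP at [0.189, 0.648, 0.292] pointing down, gripper open.
Joint ranges: [-176.03, 176.03], [-82.01, 121.73], [-58.28, 71.71], [-173.87, 95.51], [-174.79, -0.11], [-173.66, 173.66]. Speed limits (degrees/s): [136.94, 136.94, 172.46, 180, 180, 180].

### API

Orientations are given as [roll, pitch, yaw] about the fixed x, y, z axes, in that order (R = Rz(yaw) Ry(pitch) Rx(roll)).
In Python, from plant import ctrl gives the robot as it stands.
- The arm moves only by the tool send_rows, never from a script. Its argument "deltas" is a list of rows, each a list of 2 entries, a list of its own where there are three numbers: the shift along the tool's x, y, z each as a share of 800 mm, from -1 to 1, then the turn about the tool's z as a share of 90 degrees, from -1 to 1. A call has exactly 5 rows; each row is the pose to reach, as a shift and turn from the pose commanded when the call began, along the tool's axes at that moment; what a row does not reach only later rows make up. A row lasts 1/12 s, in which the tool goes at most 41.7 mm and 7.16 degrees, less where a joint would pass 70% of its speed; a pose out of reach is approached as far as the arm can. A call with a number of a shift or a turn outside -1 to 1 is refused whole. A call with a gripper value outside its range is refused whole. "gripper" is the opening, from 0 (shut) to 1 (fully open), set as the call begins (left out, the last holds). The fingers move at their own pace and stop on an object; the grip force is fixed at half the most. Time passes only in rows, so rows that repeat a pose let the fingers close, or fill a call up. It gives the time, the measured TCP pose, the force, the opening and the grip force at its end, in the units of the state.
- ctrl.get_obs(): the state, without advancing time (a new reading comes with each control period).
- ctrl.snapshot(name): name is "side" or "top" or "wrist"; returns a dict with "color" (400x640x3 uint8, red, green, blue), "vertical_fov" (degrees; the focal length in pixels is half the picture's height over the tangent of half this angle, whatever the lens; pixels are square), "cx", "cy" (the principal point, pixels), "rvec" (rotation vector, rad) and "tvec" (3), from world to camera coordinates, as OpenCV has them. Camera axes: x right, y down, z forward; pixel columns grow to the right and rows downward; lengths in m; the calibration is good to about 2 mm. A picture is of the moment at which its call begins. There is no depth.
- ctrl.close_job(): hands the job in; it is judged then, once.
Trained networks look in a picture, given as the dict that the camera call returned (one of the last four; its "shot" number tells which), for a name from the list of things; names that differ only in an ending like _2 or _b are one class to them, and where a whole thing is asked for, a point or a joint stands for the part that bears it (a point fixed in the world has none). Each returns a list of dicts, best first, with "conf" (0 to 1); they miss things now and then, are a little off and sometimes report something else, mostly with a low value. They report only what shows in the picture. A call takes as long as a camera call. They do not tell look-alikes from the thing itself.
- ctrl.boxes_of(picture, thing): "xy" ([column, row] as shares, 0 to 1, of the picture: columns of its width, rows of its height, amid what is visible of it).
- ctrl.cut_out(picture, thing): "pixels" (400x640 bool, what is visible of it) and "xy" ([column, row] as shares, 0 to 1, of the picture: columns of its width, rows of its height, amid what is visible of it).
The state is a dict: "clock": time; "joint_pos": joint angles; "qvel": joint speeds; "tau": joint torques, N m; "tool_pos": TCP position; "orientation": TCP orientation; "force": force on the tool from outside, world axes, zero at the start; "moment": the same for the moment, N m; "opening": finger opening in m; "gripper_force": force on a finger pad.
Only numpy, scipy, OpenCV 4.12 (cv2) and the standard library are available. Lean on these libraries where they do the work, as an engineer would, in place of code of your own. Each camera call takes 0.05 s, during which the arm holds its last target. There are 200 camera calls.

### The job

Make up the two class kits from the stock on the green mat: in the tray with two compartments (the ring kit) lay the wooden ring clamp flat in the long compartment and stand the widest wire spool in the short one; in the tray with three compartments (the earring kit) put the steel doming block, the tall thin wire spool and the screw-top tin, one to a compartment in any order. Everything sits flat on the felt inside its compartment and the same way up as it stood on the mat. Leave the flat, low wire spool where it is in the stock, and do not push or knock the pliers or the wire collar on its display stand.

Things in the scene. Friction and masses are not known exactly. Their poses are not given: they have to be found in the camera images.
- ring_clamp_centre (a point): Jeweller's ring clamp lying flat: a slim light-wood body 120 mm long (along its x), 30 mm wide at the middle and about 22 mm at the ends (along its y), 24 mm high, with a steel band round its middle. About 70 g. It goes in the ring kit. This point is its centre, half-way up; z up. x along its length.
- wide_spool_centre (a point): The widest wire spool, 64 mm in diameter, 40 mm high (nylon flanges, wound with bare silver-coloured wire, small dark bore on top), standing on one flange on the green mat, axis upright. Both flanges have the full diameter and are 4 mm thick. About 300 g. It goes in the ring kit. This point is its centre, half-way up; z up.
- tall_spool_centre (a point): The tall thin wire spool, 36 mm in diameter, 56 mm high (nylon flanges, wound with bare silver-coloured wire, small dark bore on top), standing on one flange on the green mat, axis upright. Both flanges have the full diameter and are 4 mm thick. About 130 g. It goes in the earring kit. This point is its centre, half-way up; z up.
- flat_spool_centre (a point): The flat, low wire spool, 50 mm in diameter, 20 mm high (nylon flanges, wound with bare silver-coloured wire, small dark bore on top), standing on one flange on the green mat, axis upright. About 90 g. It belongs to neither kit and stays where it is. This point is its centre, half-way up; z up.
- doming_block_centre (a point): Steel doming block: a 40 mm cube with round hollows in its faces, one big hollow on top; the sides can be gripped as flat faces. About 460 g. It goes in the earring kit. This point is its centre, half-way up; z up. x and y square to its sides.
- tin_centre (a point): Round aluminium screw-top tin, 46 mm in diameter, 26 mm high, straight sided, no hole in its lid. About 60 g. It goes in the earring kit. This point is its centre, half-way up; z up.
- ring_tray: Fixed wooden tray, 236 mm (x) by 112 mm (y); origin mid-underside, z up. Felt floor 4 mm, all walls and dividers (6 and 4 mm thick) 14 mm above the bench. Ring kit, two compartments: the long one, 140 (x) by 100 (y) mm, centred at x = -42 mm (for the clamp, lying along x); the short one, 80 by 100 mm, centred at x = +72 mm (for the widest spool).
- earring_tray: Fixed wooden tray, 236 mm (x) by 112 mm (y); origin mid-underside, z up. Felt floor 4 mm, all walls and dividers (6 and 4 mm thick) 14 mm above the bench. Earring kit: three equal compartments, each 72 mm (along x) by 100 mm (along y), centred at x = -76, 0 and +76 mm.
- pliers: Loose black-handled steel pliers lying on the bench just beyond the mat, 150 mm long, 50 mm wide, 14 mm high; origin at the underside near mid-length, y towards the jaws. Not part of the job.
- collar_stand: Loose grey neck-shaped display stand wearing a finished collar of wire loops, 124 mm in diameter at the foot, 104 mm high, beyond the mat; origin in the middle of its underside. Not part of the job.
Not all that is in view belongs to the job. Leave any red look-alike of the part that bears wide_spool_centre alone. Leave any blue look-alike of the part that bears tin_centre alone.

How it is judged (in metres and radians):
At the end, for the whole second after the job is handed in: Each kit piece rests on the felt (4 mm) the same way up (0.1 rad): ring clamp in the long compartment (18 mm of its centre along, 40 across), widest spool in the short one (12, 22); block, tall spool, tin one per compartment of the other tray (22, 36). Flat spool within 25 mm of its start (x of ring_clamp_centre in the frame of ring_tray between -0.06 and -0.024 m and y of ring_clamp_centre in the frame of ring_tray between -0.04 and 0.04 m and z of ring_clamp_centre in the frame of ring_tray between 0.012 and 0.02 m and angle between each of ring_clamp_centre, wide_spool_centre, doming_block_centre, tall_spool_centre, tin_centre's own z axis and vertical below 0.1 rad and x of wide_spool_centre in the frame of ring_tray between 0.06 and 0.084 m and y of wide_spool_centre in the frame of ring_tray between -0.022 and 0.022 m and z of wide_spool_centre in the frame of ring_tray between 0.02 and 0.028 m and x of doming_block_centre in the frame of earring_tray between -0.098 and 0.098 m and y of doming_block_centre in the frame of earring_tray between -0.036 and 0.036 m and z of doming_block_centre in the frame of earring_tray between 0.02 and 0.028 m and x of tall_spool_centre in the frame of earring_tray between -0.098 and 0.098 m and y of tall_spool_centre in the frame of earring_tray between -0.036 and 0.036 m and z of tall_spool_centre in the frame of earring_tray between 0.028 and 0.036 m and x of tin_centre in the frame of earring_tray between -0.098 and 0.098 m and y of tin_centre in the frame of earring_tray between -0.036 and 0.036 m and z of tin_centre in the frame of earring_tray between 0.013 and 0.021 m and (x of doming_block_centre in the frame of earring_tray between -0.098 and -0.054 m or x of tall_spool_centre in the frame of earring_tray between -0.098 and -0.054 m or x of tin_centre in the frame of earring_tray between -0.098 and -0.054 m) and (x of doming_block_centre in the frame of earring_tray between -0.022 and 0.022 m or x of tall_spool_centre in the frame of earring_tray between -0.022 and 0.022 m or x of tin_centre in the frame of earring_tray between -0.022 and 0.022 m) and (x of doming_block_centre in the frame of earring_tray between 0.054 and 0.098 m or x of tall_spool_centre in the frame of earring_tray between 0.054 and 0.098 m or x of tin_centre in the frame of earring_tray between 0.054 and 0.098 m) and distance of flat_spool_centre from where it was at the start of the episode below 0.025 m); the robot touches nothing.
It fails at once if the pliers are pushed more than 20 mm (distance of pliers from where it was at the start of the episode above 0.02 m).
It fails at once if the collar on its stand is pushed more than 20 mm or tipped (distance of collar_stand from where it was at the start of the episode above 0.02 m or angle between collar_stand's own z axis and vertical above 0.25 rad).
It also fails if it takes over 118 s, if anything falls off the work surface, if the arm or the gripper's body presses on something with over 40 N, if the wrist force passes 120 N, or if a joint passes its speed limit or range.

## Working session

There is one attempt and no reset: what is moved stays moved. The work goes in short steps, Python scripts to look and compute and a tool call to move; the robot and the scene stay as the last step left them, time stands still between calls to the robot, and variables do not carry over. Pictures are saved under pics/ and viewed, at most 14 in all, crops included, and the job is handed in when it is done.

Besides the shell and the picture viewer there is one more tool, called as name(argument=value, ...), one argument or row to a line, values as JSON. send_rows: Moves the arm, as the interface text tells. Shift numbers are shares of 800 mm and turn numbers shares of 90 degrees, none past 1 either way. Its arguments: {"type":"object","properties":{"deltas":{"type":"array","items":{"type":"array"}},"gripper":{"type":"number"}},"required":["deltas"]}

```bash
ls; mkdir -p pics
cat > h.py <<'E'
import numpy as np, cv2
from plant import ctrl
def save(s,n): cv2.imwrite('pics/'+n,cv2.cvtColor(s['color'],cv2.COLOR_RGB2BGR))
def cam(s):
    f=200/np.tan(np.radians(s['vertical_fov'])/2)
    R=cv2.Rodrigues(np.array(s['rvec'],float))[0]; t=np.array(s['tvec'],float).ravel()
    return f,R,t
def pix2w(s,uv,z):
    f,R,t=cam(s); d=R.T@np.array([(uv[0]-s['cx'])/f,(uv[1]-s['cy'])/f,1]); c=-R.T@t
    return c+d*(z-c[2])/d[2]
def w2pix(s,p):
    f,R,t=cam(s); q=R@np.array(p,float)+t
    return np.array([s['cx']+f*q[0]/q[2], s['cy']+f*q[1]/q[2]])
E
python3 - <<'E'
from h import *
print(ctrl.get_obs())
H=dict(ring_clamp_centre=.012,wide_spool_centre=.02,tall_spool_centre=.028,flat_spool_centre=.01,doming_block_centre=.02,tin_centre=.013,ring_tray=.007,earring_tray=.007,pliers=.007,collar_stand=.05)
for c in('top','side'):
    s=ctrl.snapshot(c); save(s,c+'0.png'); f,R,t=cam(s); print(c,f,-R.T@t,s['cx'],s['cy'])
    for n,z in H.items():
        for d in ctrl.boxes_of(s,n)[:4]:
            uv=np.array(d['xy'])*[640,400]; print(n,round(d['conf'],2),uv.round(),pix2w(s,uv,z).round(3))
E
```

```text
pics
{'clock': 0.0, 'joint_pos': array([ 9.02485650e+01,  2.05915978e+01,  6.32673819e-01, -1.94305222e-02,
       -7.01366491e+01, -1.65076901e+01]), 'qvel': array([-0.02067094,  0.0029326 , -0.01314106, -0.03908234,  0.05298087,
        0.00942545]), 'tau': array([-2.94898982e-04, -5.82719994e+01,  2.93051541e+01,  6.99695393e+00,
        6.97085430e-03, -1.56166111e-04]), 'tool_pos': array([0.18889256, 0.6476226 , 0.29121458]), 'orientation': array([ 1.79903176e+02, -9.64611838e-03, -1.62657342e+01]), 'force': array([0.25991723, 0.04194661, 0.32508228]), 'moment': array([ 0.02079448, -0.0067033 , -0.02349697]), 'gripper_force': 0.0, 'opening': 0.08748711486694344}
top 388.40768818386687 [ 0.4132144  -0.01800561  0.84291272] 309.4148364151655 204.54956813214582
ring_clamp_centre 0.77 [311. 257.] [0.457 0.002 0.012]
wide_spool_centre 0.83 [174. 319.] [0.324 0.284 0.02 ]
wide_spool_centre 0.72 [260. 250.] [0.469 0.11  0.02 ]
wide_spool_centre 0.55 [234. 324.] [0.318 0.158 0.02 ]
wide_spool_centre 0.51 [368. 183.] [ 0.617 -0.119  0.02 ]
tall_spool_centre 0.81 [367. 184.] [ 0.613 -0.11
[... 816 characters left out ...]
6.] [0.795 0.063 0.012]
wide_spool_centre 0.66 [346. 238.] [0.469 0.107 0.02 ]
wide_spool_centre 0.64 [418. 257.] [0.311 0.146 0.02 ]
wide_spool_centre 0.62 [418. 306.] [0.312 0.281 0.02 ]
tall_spool_centre 0.68 [303. 177.] [ 0.618 -0.12   0.028]
flat_spool_centre 0.93 [284. 236.] [0.613 0.109 0.01 ]
doming_block_centre 0.81 [362. 189.] [ 0.455 -0.097  0.02 ]
tin_centre 0.82 [186. 258.] [0.806 0.22  0.013]
tin_centre 0.56 [295. 207.] [ 0.613 -0.001  0.013]
ring_tray 0.77 [297. 310.] [0.535 0.316 0.007]
earring_tray 0.9 [353. 155.] [ 0.501 -0.299  0.007]
pliers 0.63 [302. 176.] [ 0.629 -0.158  0.007]
pliers 0.18 [298. 308.] [0.536 0.311 0.007]
collar_stand 0.62 [220. 217.] [0.763 0.113 0.05 ]
```

View pics/top0.png

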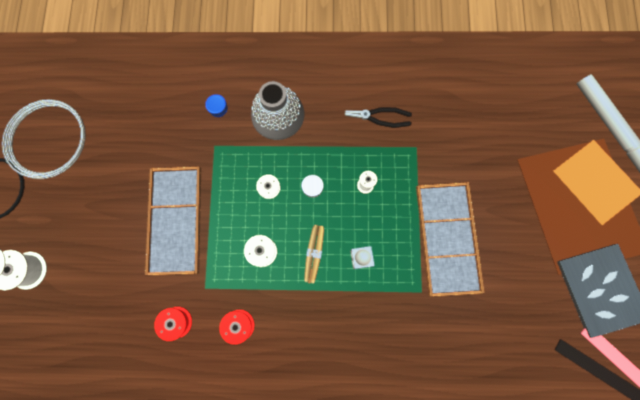

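View pics/side0.png

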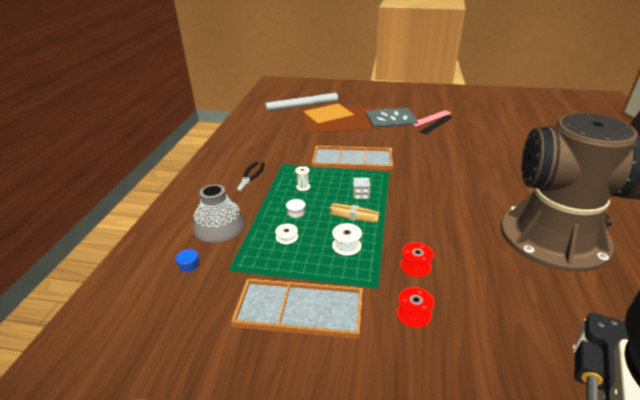

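The top picture shows the following.
- **Wide spool candidates:** white (260,250), which is my choice; red (172,323) and (236,326), the decoys; white flat spool (268,186), smaller; white decor spools at (10,270).
- **Tin candidates:** silver (313,186), my choice; blue (216,105).
- **Others:** tall spool (367,182), block (362,257), clamp (314,254).
- **Trays:** ring tray on the left with its short compartment towards +x; earring tray on the right.

Next I fit silhouettes to get the poses.

```bash
cat > fit.py <<'E'
from h import *
from scipy.optimize import minimize
a=np.linspace(0,2*np.pi,40,endpoint=False)
def cyl(r,h): return np.array([[r*np.cos(t),r*np.sin(t),z] for t in a for z in(0,h)])
def box(x,y,h): return np.array([[i*x/2,j*y/2,z] for i in(-1,1) for j in(-1,1) for z in(0,h)])
clampm=np.vstack([box(.12,.022,.024),box(.02,.03,.024)])
M=dict(ring_clamp_centre=clampm,wide_spool_centre=cyl(.032,.04),tall_spool_centre=cyl(.018,.056),flat_spool_centre=cyl(.025,.02),doming_block_centre=box(.04,.04,.04),tin_centre=cyl(.023,.026),ring_tray=box(.236,.112,.014),earring_tray=box(.236,.112,.014))
K=4
def sil(s,m,p,z0=0):
    c,n=np.cos(p[2]),np.sin(p[2]); f,R,t=cam(s)
    w=m@np.array([[c,n,0],[-n,c,0],[0,0,1]])+[p[0],p[1],z0]
    q=w@R.T+t; uv=np.c_[s['cx']+f*q[:,0]/q[:,2],s['cy']+f*q[:,1]/q[:,2]]
    im=np.zeros((400*K,640*K),np.uint8)
    cv2.fillConvexPoly(im,cv2.convexHull(np.round(((uv+.5)*K-.5)*16).astype(np.int32)),1,shift=4); return im.astype(bool)
def mask(s,n,near,z):
    best=None
    for d in ctrl.cut_out(s,n):
        uv=np.array(d['xy'])*[640,400]; e=np.linalg.norm(pix2w(s,uv,z)[:2]-near)
        if e<.04 and (best is None or e<best[0]): best=(e,d['pixels'])
    return None if best is None else np.repeat(np.repeat(best[1],K,0),K,1)
def fit(shots,n,near,yaw=0,z0=0):
    m=M[n]; free=n in('ring_clamp_centre','doming_block_centre','ring_tray','earring_tray')
    ms=[(s,k) for s in shots if (k:=mask(s,n,near,m[:,2].max()/2+z0)) is not None]
    def cost(v,sub):
        p=[v[0]/1e3,v[1]/1e3,v[2]/57.3 if free else 0]
        return sum(1-(S&k).sum()/(S|k).sum() for s,k in sub for S in[sil(s,m,p,z0)])
    out=[]
    for sub in [ms]+([[x] for x in ms] if len(ms)>1 else []):
        x0=np.array([near[0]*1e3,near[1]*1e3,yaw]); x0=x0 if free else x0[:2]
        r=minimize(cost,x0,args=(sub,),method='Nelder-Mead',options=dict(initial_simplex=np.vstack([x0]+[x0+8*e for e in np.eye(len(x0))]),xatol=.1,fatol=1e-4,maxfev=150))
        out.append((r.x.round(1),round(r.fun/max(len(sub),1),3)))
    return out
E
python3 - <<'E'
from fit import *
sh=[ctrl.snapshot(c) for c in('top','side')]
N=dict(ring_clamp_centre=(.457,0,-8),wide_spool_centre=(.469,.108),tall_spool_centre=(.614,-.117),flat_spool_centre=(.611,.1),doming_block_centre=(.457,-.1,0),tin_centre=(.612,.005),ring_tray=(.535,.305,0),earring_tray=(.5,-.295,5))
for n,v in N.items(): print(n,*fit(sh,n,np.array(v[:2]),*(v[2:])))
b=sh[0]['color'][130:300,140:490]; cv2.imwrite('pics/crop.png',cv2.resize(b[...,::-1],None,fx=2.2,fy=2.2,interpolation=cv2.INTER_CUBIC))
E
```

```text
ring_clamp_centre (array([463.7,  -3.1,  -8.2]), np.float64(0.132)) (array([464.2,  -3.2,  -8.4]), np.float64(0.125)) (array([463. ,  -2.6,  -7.2]), np.float64(0.137))
wide_spool_centre (array([467.9, 109.5]), np.float64(0.06)) (array([468.5, 109.7]), np.float64(0.052)) (array([467.4, 109.4]), np.float64(0.061))
tall_spool_centre (array([ 617.2, -113.5]), np.float64(0.139)) (array([ 617.6, -114. ]), np.float64(0.075)) (array([ 616.2, -113.4]), np.float64(0.201))
flat_spool_centre (array([610. ,  99.9]), np.float64(0.088)) (array([611.1, 100. ]), np.float64(0.103)) (array([609.8, 100.6]), np.float64(0.067))
doming_block_centre (array([ 456.6, -103.3,    8.5]), np.float64(0.072)) (array([ 457.3, -103.4,    9.2]), np.float64(0.052)) (array([ 455.6, -102.4,    7.7]), np.float64(0.047))
tin_centre (array([611.6,   3.2]), np.float64(0.106)) (array([612.4,   3.2]), np.float64(0.043)) (array([609.2,   1.7]), np.float64(0.108))
ring_tray (array([533.8, 306.3,   2.9]), np.float64(0.023)) (array([534.2, 306. ,   2.8]), np.float64(0.021)) (array([533.3, 307.1,   2.7]), np.float64(0.022))
earring_tray (array([ 502. , -289.6,    4.5]), np.float64(0.033)) (array([ 503.1, -289.8,    4.5]), np.float64(0.022)) (array([ 500.8, -289.4,    4.3]), np.float64(0.037))
```

View pics/crop.png

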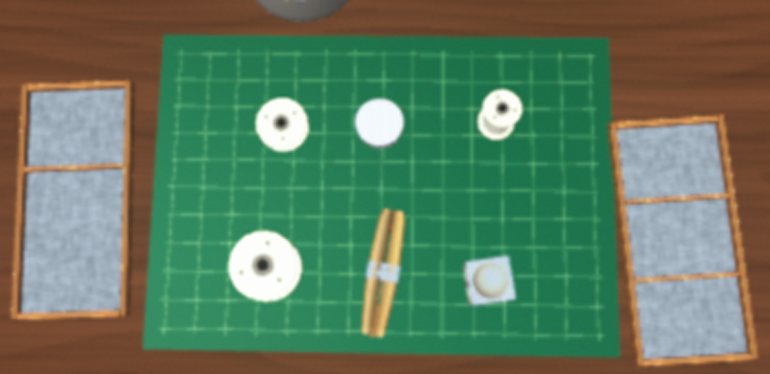

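Both views agree to within about 2 mm, and the crop confirms the choices: white wide spool at crop (265,265), silver tin at (380,122). Next I plan the legs.

```bash
cat > leg.py <<'E'
# usage: leg.py x,y,z,yaw ...  (mm, deg); prints total shift shares per leg, chained from the measured pose (or from a first arg starting with @)
import sys, numpy as np
a=sys.argv[1:]
if a[0][0]=='@': p=np.array(eval('['+a.pop(0)[1:]+']'),float)
else:
    from plant import ctrl
    o=ctrl.get_obs(); p=np.r_[o['tool_pos']*1e3,o['orientation'][2]]
for s in a:
    q=np.array(eval('['+s+']'),float); d=q-p; y=np.radians(p[3]); c,n=np.cos(y),np.sin(y)
    print(s,'->',(np.array([c*d[0]+n*d[1],n*d[0]-c*d[1],-d[2]])/800).round(4),'turn',round(-d[3]/90,4),'dist',round(np.linalg.norm(d[:3])))
    p=q
E
python3 leg.py @189,648,292,-16.26 282,468.5,232,0 375,289,172,2.8 468,109.5,140,2.8 468,109.5,81,2.8 468,109.5,150,2.8 537,209.7,150,2.8 606,310,150,2.8 606,310,86,2.8
```

```text
282,468.5,232,0 -> [0.1744 0.1829 0.075 ] turn -0.1807 dist 211
375,289,172,2.8 -> [0.1162 0.2244 0.075 ] turn -0.0311 dist 211
468,109.5,140,2.8 -> [0.1052 0.2298 0.04  ] turn -0.0 dist 205
468,109.5,81,2.8 -> [0.     0.     0.0738] turn -0.0 dist 59
468,109.5,150,2.8 -> [ 0.      0.     -0.0862] turn -0.0 dist 69
537,209.7,150,2.8 -> [ 0.0923 -0.1209 -0.    ] turn -0.0 dist 122
606,310,150,2.8 -> [ 0.0923 -0.121  -0.    ] turn -0.0 dist 122
606,310,86,2.8 -> [0.   0.   0.08] turn -0.0 dist 64
```

send_rows(
  deltas=[
    [[0.03,0.03,0.015],-0.04],
    [[0.07,0.072,0.03],-0.08],
    [[0.105,0.11,0.045],-0.12],
    [[0.14,0.146,0.06],-0.16],
    [[0.17,0.178,0.073],-0.2118],
  ],
  gripper=1,
)

```text
clock: 2.42
tool_pos: [0.279, 0.4739, 0.2342]
orientation: [-180.0, -0.0, 3.0]
force: [1.3, -0.4, 0.2]
opening: 0.0874
gripper_force: 0.0
```

```bash
python3 leg.py 375,289,172,2.8 468,109.5,140,2.8
```

```text
375,289,172,2.8 -> [0.1078 0.237  0.0778] turn 0.0021 dist 217
468,109.5,140,2.8 -> [0.1052 0.2298 0.04  ] turn -0.0 dist 205
```

send_rows(
  deltas=[
    [[0.02,0.045,0.014],0],
    [[0.04,0.09,0.03],0],
    [[0.06,0.135,0.045],0],
    [[0.08,0.18,0.06],0],
    [[0.1,0.221,0.072],0.002],
  ],
)

```text
clock: 2.83
tool_pos: [0.3672, 0.3007, 0.1766]
orientation: [-180.0, 0.0, 2.6]
force: [0.1, 1.0, 0.0]
opening: 0.0876
gripper_force: 0.0
```

```bash
python3 leg.py 468,109.5,145,2.8
```

```text
468,109.5,145,2.8 -> [0.1148 0.2445 0.0394] turn -0.0018 dist 218
```

send_rows(
  deltas=[
    [[0.02,0.043,0.007],0],
    [[0.04,0.086,0.014],0],
    [[0.06,0.128,0.021],0],
    [[0.08,0.17,0.028],0],
    [[0.096,0.204,0.033],0],
  ],
)

```text
clock: 3.25
tool_pos: [0.4518, 0.1413, 0.1504]
orientation: [-180.0, -0.0, 2.6]
force: [0.9, 0.3, 0.5]
opening: 0.0876
gripper_force: 0.0
```

send_rows(
  deltas=[
    [[0.01,0.022,0.003],0],
    [[0.0188,0.0405,0.0064],0],
    [[0.0188,0.0405,0.0064],0],
    [[0.0188,0.0405,0.0064],0],
    [[0.0188,0.0405,0.0064],0],
  ],
)

```text
clock: 3.67
tool_pos: [0.4678, 0.1119, 0.1456]
orientation: [-180.0, -0.0, 2.6]
force: [0.7, -0.2, 0.0]
opening: 0.0874
gripper_force: 0.0
```

```bash
python3 leg.py 468,109.5,81,2.8
python3 - <<'E'
from fit import *
s=ctrl.snapshot('wrist'); save(s,'w1.png')
for n in('wide_spool_centre','ring_clamp_centre'):
    for d in ctrl.boxes_of(s,n)[:3]: print(n,d['conf'],d['xy'])
print(fit([s],'wide_spool_centre',np.array([.468,.1095])))
E
```

```text
468,109.5,81,2.8 -> [0.0002 0.003  0.0807] turn -0.0023 dist 65
wide_spool_centre 0.71 [0.4173, 0.8597]
wide_spool_centre 0.65 [0.5098, 0.5292]
ring_clamp_centre 0.82 [0.7662, 0.4888]
[(array([467.6, 110.2]), np.float64(0.042))]
```

View pics/w1.png

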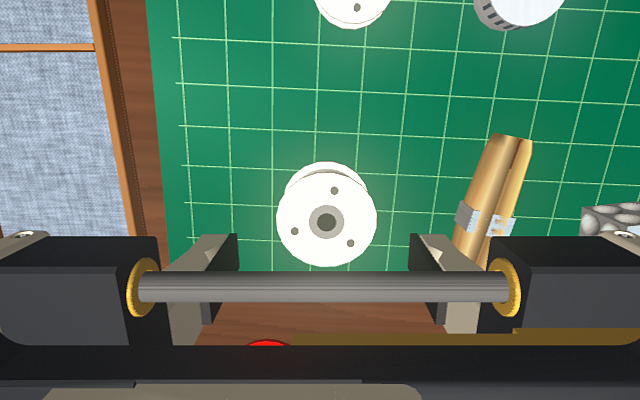

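The wide spool (white, at (326,215)) is centred between the open fingers. The clamp at (490,200) is clear of the right finger. I descend and grip.

send_rows(
  deltas=[
    [[0,0.0025,0.03],0],
    [[0,0.0025,0.06],0],
    [[0,0.0025,0.0805],0],
    [[0,0.0025,0.0805],0],
    [[0,0.0025,0.0805],0],
  ],
)

```text
clock: 4.28
tool_pos: [0.4674, 0.1099, 0.0808]
orientation: [179.9, 0.1, 2.7]
force: [0.0, -0.0, 0.9]
opening: 0.0876
gripper_force: 0.0
```

send_rows(
  deltas=[
    [[0,0,0],0],
    [[0,0,0],0],
    [[0,0,0],0],
    [[0,0,0],0],
    [[0,0,0],0],
  ],
  gripper=0,
)

```text
clock: 4.7
tool_pos: [0.4682, 0.11, 0.0818]
orientation: [-180.0, -0.1, 2.6]
force: [-0.9, 0.5, 4.5]
opening: 0.0622
gripper_force: 30.0
```

send_rows(
  deltas=[
    [[0,0,0],0],
    [[0,0,-0.012],0],
    [[0,0,-0.03],0],
    [[0,0,-0.055],0],
    [[0,0,-0.08],0],
  ],
)

```text
clock: 5.12
tool_pos: [0.467, 0.1092, 0.1451]
orientation: [179.9, 0.1, 2.6]
force: [0.8, 0.3, -2.4]
opening: 0.0624
gripper_force: 30.0
```

```bash
python3 leg.py 537,209.7,150,2.8 606,310,150,2.8
```

```text
537,209.7,150,2.8 -> [ 0.0931 -0.1215 -0.0062] turn -0.0022 dist 123
606,310,150,2.8 -> [ 0.0923 -0.121  -0.    ] turn -0.0 dist 122
```

send_rows(
  deltas=[
    [[0.01,-0.013,0],0],
    [[0.03,-0.039,0],0],
    [[0.05,-0.065,0],0],
    [[0.072,-0.094,0],0],
    [[0.0931,-0.1215,-0.006],-0.002],
  ],
)

```text
clock: 5.53
tool_pos: [0.5378, 0.2111, 0.1481]
orientation: [179.9, 0.1, 2.8]
force: [-0.1, -0.1, -3.9]
opening: 0.0624
gripper_force: 30.0
```

send_rows(
  deltas=[
    [[0.025,-0.033,0],0],
    [[0.05,-0.066,0],0],
    [[0.07,-0.092,0],0],
    [[0.085,-0.111,0],0],
    [[0.0923,-0.121,0],0],
  ],
)

```text
clock: 5.95
tool_pos: [0.6077, 0.3127, 0.1478]
orientation: [180.0, 0.1, 2.8]
force: [-0.4, 0.6, -2.8]
opening: 0.0625
gripper_force: 30.0
```

send_rows(
  deltas=[
    [[0,0,0],0],
    [[0,0,0],0],
    [[0,0,0],0],
    [[0,0,0.015],0],
    [[0,0,0.03],0],
  ],
)

```text
clock: 6.37
tool_pos: [0.6067, 0.3101, 0.126]
orientation: [-179.9, -0.1, 2.8]
force: [0.2, 0.8, -3.0]
opening: 0.0624
gripper_force: 30.0
```

```bash
python3 leg.py 606,310,86,2.8
python3 - <<'E'
from fit import *
s=ctrl.snapshot('wrist'); save(s,'w2.png')
E
```

```text
606,310,86,2.8 -> [-0.0009  0.0001  0.0499] turn -0.0003 dist 40
```

View pics/w2.png

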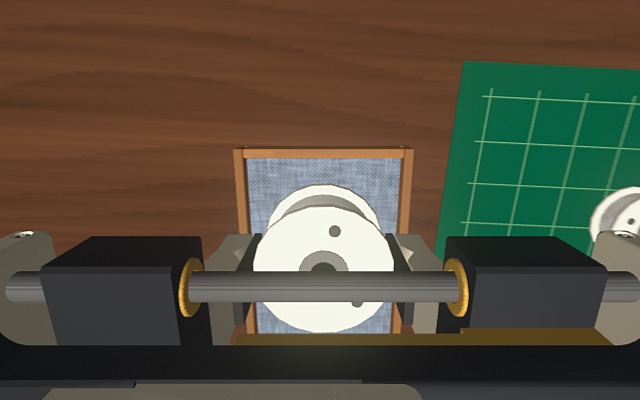

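The spool sits upright and is centred sideways (column 323, between walls at 240 and 408) over the short compartment. I lower it and release.

send_rows(
  deltas=[
    [[0,0,0.014],0],
    [[0,0,0.028],0],
    [[0,0,0.04],0],
    [[0,0,0.046],0],
    [[0,0,0.0495],0],
  ],
)

```text
clock: 6.83
tool_pos: [0.6061, 0.3099, 0.0857]
orientation: [179.9, 0.1, 2.8]
force: [-10.3, -4.3, 19.8]
opening: 0.0624
gripper_force: 30.0
```

send_rows(
  deltas=[
    [[0,0,0.001],0],
    [[0,0,0.001],0],
    [[0,0,0.001],0],
    [[0,0,0.001],0],
    [[0,0,0.001],0],
  ],
)

```text
clock: 7.25
tool_pos: [0.6065, 0.3101, 0.0859]
orientation: [180.0, 0.0, 2.8]
force: [-5.0, -4.0, 5.1]
opening: 0.0623
gripper_force: 30.0
```

send_rows(
  deltas=[
    [[0,0,0],0],
    [[0,0,0],0],
    [[0,0,0],0],
    [[0,0,0],0],
    [[0,0,0],0],
  ],
  gripper=0.93,
)

```text
clock: 7.67
tool_pos: [0.6071, 0.3108, 0.0854]
orientation: [-180.0, -0.0, 2.8]
force: [0.0, 1.7, -1.2]
opening: 0.0812
gripper_force: 0.0
```

send_rows(
  deltas=[
    [[0,0,-0.02],0],
    [[0,0,-0.045],0],
    [[0,0,-0.07],0],
    [[0,0,-0.08],0],
    [[0,0,-0.08],0],
  ],
)

```text
clock: 8.08
tool_pos: [0.6079, 0.3114, 0.152]
orientation: [-179.8, -0.2, 2.8]
force: [-0.7, -0.0, -0.0]
opening: 0.0814
gripper_force: 0.0
```

```bash
python3 leg.py 535,155,160,-8.2 463.7,-3,150,-8.2 463.7,-3,72,-8.2 463.7,-3,150,-8.2 478,150,150,2.8 492,304.2,150,2.8 492,304.2,77,2.8
python3 - <<'E'
from fit import *
sh=[ctrl.snapshot(c) for c in('top','side')]
print(fit(sh,'wide_spool_centre',np.array([.606,.31]),0,.004))
E
```

```text
535,155,160,-8.2 -> [-0.1006  0.1908 -0.01  ] turn 0.1225 dist 173
463.7,-3,150,-8.2 -> [-0.06    0.2082  0.0125] turn -0.0 dist 174
463.7,-3,72,-8.2 -> [ 0.     -0.      0.0975] turn -0.0 dist 78
463.7,-3,150,-8.2 -> [ 0.     -0.     -0.0975] turn -0.0 dist 78
478,150,150,2.8 -> [-0.0096 -0.1918 -0.    ] turn -0.1222 dist 154
492,304.2,150,2.8 -> [ 0.0269 -0.1917 -0.    ] turn -0.0 dist 155
492,304.2,77,2.8 -> [0.     0.     0.0912] turn -0.0 dist 73
[(array([604.4, 310.5]), np.float64(0.397)), (array([603.9, 309.4]), np.float64(0.539)), (array([604.5, 310.5]), np.float64(0.254))]
```

send_rows(
  deltas=[
    [[-0.02,0.035,-0.003],0.03],
    [[-0.04,0.076,-0.005],0.06],
    [[-0.06,0.115,-0.008],0.09],
    [[-0.08,0.155,-0.01],0.1225],
    [[-0.1,0.1908,-0.01],0.1225],
  ],
  gripper=0.65,
)

```text
clock: 8.7
tool_pos: [0.533, 0.1523, 0.1564]
orientation: [179.9, 0.1, -8.4]
force: [1.0, 0.1, -0.2]
opening: 0.0581
gripper_force: 0.0
```

send_rows(
  deltas=[
    [[-0.013,0.045,0.002],0],
    [[-0.026,0.09,0.005],0],
    [[-0.04,0.135,0.008],0],
    [[-0.052,0.18,0.011],0],
    [[-0.06,0.208,0.0125],0],
  ],
)

```text
clock: 9.12
tool_pos: [0.4602, -0.0063, 0.1462]
orientation: [179.9, 0.2, -8.3]
force: [-0.6, -0.2, 0.5]
opening: 0.0571
gripper_force: 0.0
```

send_rows(
  deltas=[
    [[0,0,0],0],
    [[0,0,0],0],
    [[0,0,0],0],
    [[0,0,0],0],
    [[0,0,0],0],
  ],
)

```text
clock: 9.53
tool_pos: [0.4635, -0.0029, 0.1472]
orientation: [180.0, 0.0, -8.2]
force: [-0.1, 1.0, -0.4]
opening: 0.057
gripper_force: 0.0
```

```bash
python3 leg.py 463.7,-3,72,-8.2
python3 - <<'E'
from fit import *
s=ctrl.snapshot('wrist'); save(s,'w3.png')
print(fit([s],'ring_clamp_centre',np.array([.4637,-.003]),-8.2))
E
```

```text
463.7,-3,72,-8.2 -> [0.0003 0.0001 0.094 ] turn 0.0004 dist 75
[(array([463.7,  -3. ,  -8.2]), np.float64(0.0))]
```

View pics/w3.png

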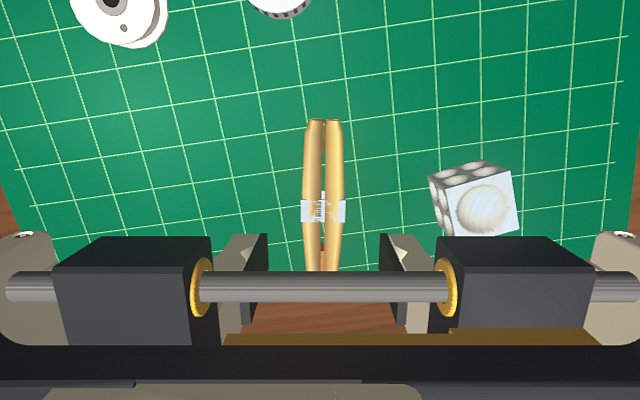

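The clamp is aligned and centred between the fingers, with its band at (323,211). I grasp it.

send_rows(
  deltas=[
    [[0,0,0.03],0],
    [[0,0,0.06],0],
    [[0,0,0.085],0],
    [[0,0,0.0945],0],
    [[0,0,0.0945],0],
  ],
)

```text
clock: 10.05
tool_pos: [0.4621, -0.0038, 0.0702]
orientation: [179.9, 0.2, -8.2]
force: [0.2, 1.1, 0.6]
opening: 0.0569
gripper_force: 0.0
```

send_rows(
  deltas=[
    [[0,0,0],0],
    [[0,0,0],0],
    [[0,0,0],0],
    [[0,0,0],0],
    [[0,0,0],0],
  ],
  gripper=0,
)

```text
clock: 10.47
tool_pos: [0.4635, -0.0035, 0.0726]
orientation: [-179.9, -0.1, -8.2]
force: [-0.8, 0.1, 6.0]
opening: 0.0296
gripper_force: 30.0
```

send_rows(
  deltas=[
    [[0,0,0],0],
    [[0,0,-0.015],0],
    [[0,0,-0.04],0],
    [[0,0,-0.07],0],
    [[0,0,-0.0975],0],
  ],
)

```text
clock: 10.88
tool_pos: [0.4627, -0.0039, 0.1509]
orientation: [180.0, 0.0, -8.2]
force: [1.1, 0.3, -0.2]
opening: 0.0298
gripper_force: 30.0
```

```bash
python3 leg.py 478,150,150,2.8 492,304.2,150,2.8 492,304.2,77,2.8
```

```text
478,150,150,2.8 -> [-0.0086 -0.1931  0.0011] turn -0.1225 dist 155
492,304.2,150,2.8 -> [ 0.0269 -0.1917 -0.    ] turn -0.0 dist 155
492,304.2,77,2.8 -> [0.     0.     0.0912] turn -0.0 dist 73
```

send_rows(
  deltas=[
    [[-0.001,-0.025,0],-0.02],
    [[-0.003,-0.065,0],-0.05],
    [[-0.005,-0.11,0],-0.08],
    [[-0.007,-0.155,0],-0.11],
    [[-0.0086,-0.193,0],-0.1225],
  ],
)

```text
clock: 11.3
tool_pos: [0.4784, 0.152, 0.1503]
orientation: [-180.0, -0.1, 3.0]
force: [0.1, -1.1, -0.1]
opening: 0.0297
gripper_force: 30.0
```

send_rows(
  deltas=[
    [[0.006,-0.043,0],0],
    [[0.012,-0.086,0],0],
    [[0.018,-0.13,0],0],
    [[0.023,-0.17,0],0],
    [[0.0269,-0.1917,0],0],
  ],
)

```text
clock: 11.72
tool_pos: [0.4925, 0.3076, 0.15]
orientation: [-180.0, -0.1, 2.9]
force: [-0.4, -0.5, -0.2]
opening: 0.0298
gripper_force: 30.0
```

send_rows(
  deltas=[
    [[0,0,0],0],
    [[0,0,0.01],0],
    [[0,0,0.02],0],
    [[0,0,0.04],0],
    [[0,0,0.05],0],
  ],
)

```text
clock: 12.13
tool_pos: [0.4914, 0.3023, 0.1078]
orientation: [179.9, 0.1, 2.7]
force: [-1.1, 0.1, -1.3]
opening: 0.0299
gripper_force: 30.0
```

```bash
python3 leg.py 492,304.2,76,2.8
python3 - <<'E'
from fit import *
s=ctrl.snapshot('wrist'); save(s,'w4.png')
E
```

```text
492,304.2,76,2.8 -> [ 0.0008 -0.0023  0.0397] turn -0.0011 dist 32
```

View pics/w4.png

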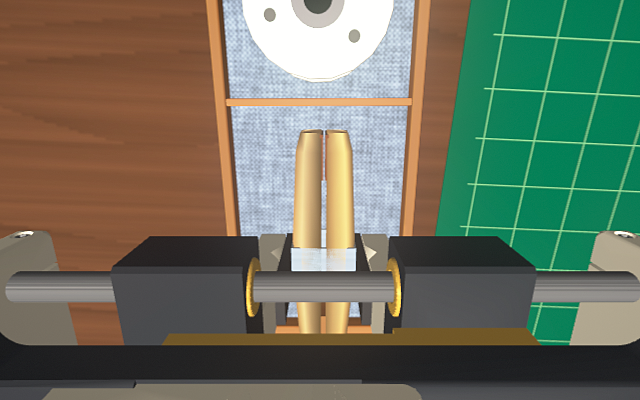

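The clamp is straight and centred between the long compartment's side walls (230–410), clear of the divider. The wide spool stands in the short compartment. I lower the clamp.

send_rows(
  deltas=[
    [[0,-0.001,0.01],0],
    [[0,-0.001,0.02],0],
    [[0,-0.001,0.03],0],
    [[0,-0.001,0.036],0],
    [[0,-0.001,0.039],0],
  ],
)

```text
clock: 12.6
tool_pos: [0.492, 0.3048, 0.0777]
orientation: [180.0, 0.0, 2.8]
force: [-0.5, 0.3, -0.7]
opening: 0.0296
gripper_force: 30.0
```

send_rows(
  deltas=[
    [[0,0,0],0],
    [[0,0,0],0],
    [[0,0,0],0],
    [[0,0,0],0],
    [[0,0,0],0],
  ],
)

```text
clock: 13.02
tool_pos: [0.4924, 0.3053, 0.079]
orientation: [-180.0, -0.0, 2.8]
force: [0.1, -0.2, -1.2]
opening: 0.0301
gripper_force: 30.0
```

send_rows(
  deltas=[
    [[0,0,0],0],
    [[0,0,0],0],
    [[0,0,0],0],
    [[0,0,0],0],
    [[0,0,0],0],
  ],
  gripper=0.48,
)

```text
clock: 13.43
tool_pos: [0.4923, 0.3052, 0.0787]
orientation: [-180.0, -0.0, 2.8]
force: [-0.6, 0.2, -0.5]
opening: 0.0419
gripper_force: 0.0
```

send_rows(
  deltas=[
    [[0,0,-0.02],0],
    [[0,0,-0.045],0],
    [[0,0,-0.08],0],
    [[0,0,-0.1],0],
    [[0,0,-0.1],0],
  ],
)

```text
clock: 13.85
tool_pos: [0.4938, 0.3066, 0.1627]
orientation: [-179.8, -0.3, 2.8]
force: [0.4, 0.3, -1.2]
opening: 0.0421
gripper_force: 0.0
```

```bash
python3 leg.py 535,140,170,2.8 575,-25,170,2.8 617,-114,165,4.5 617,-114,92,4.5
```

```text
535,140,170,2.8 -> [ 0.0412  0.2105 -0.0091] turn 0.0005 dist 172
575,-25,170,2.8 -> [ 0.0399  0.2084 -0.    ] turn -0.0 dist 170
617,-114,165,4.5 -> [0.047  0.1137 0.0062] turn -0.0189 dist 99
617,-114,92,4.5 -> [0.     0.     0.0912] turn -0.0 dist 73
```

send_rows(
  deltas=[
    [[0.009,0.045,-0.003],0],
    [[0.018,0.09,-0.005],0],
    [[0.027,0.135,-0.009],0],
    [[0.036,0.18,-0.009],0],
    [[0.041,0.21,-0.009],0],
  ],
  gripper=0.65,
)

```text
clock: 14.27
tool_pos: [0.5332, 0.1364, 0.1656]
orientation: [180.0, 0.0, 2.8]
force: [0.3, 0.5, 0.9]
opening: 0.0567
gripper_force: 0.0
```

send_rows(
  deltas=[
    [[0.009,0.045,0],0],
    [[0.018,0.09,0],0],
    [[0.027,0.135,0],0],
    [[0.035,0.178,0],0],
    [[0.04,0.208,0],0],
  ],
)

```text
clock: 14.68
tool_pos: [0.5733, -0.0283, 0.1654]
orientation: [180.0, 0.0, 2.7]
force: [0.0, 1.4, 1.4]
opening: 0.0567
gripper_force: 0.0
```

send_rows(
  deltas=[
    [[0.018,0.044,0.002],-0.01],
    [[0.036,0.085,0.004],-0.019],
    [[0.046,0.11,0.006],-0.019],
    [[0.047,0.1137,0.006],-0.019],
    [[0.047,0.1137,0.006],-0.019],
  ],
)

```text
clock: 15.1
tool_pos: [0.6151, -0.1162, 0.1599]
orientation: [-180.0, 0.1, 4.4]
force: [-0.1, -0.3, -0.4]
opening: 0.0568
gripper_force: 0.0
```

send_rows(
  deltas=[
    [[0,0,0],0],
    [[0,0,0],0],
    [[0,0,0],0],
    [[0,0,0],0],
    [[0,0,0],0],
  ],
)

```text
clock: 15.52
tool_pos: [0.6153, -0.1139, 0.1614]
orientation: [-180.0, -0.0, 4.6]
force: [-0.2, 0.7, 0.2]
opening: 0.0571
gripper_force: 0.0
```

```bash
python3 leg.py 617,-114,88,4.5
python3 - <<'E'
from fit import *
s=ctrl.snapshot('wrist'); save(s,'w5.png')
print(fit([s],'tall_spool_centre',np.array([.617,-.114])))
E
```

```text
617,-114,88,4.5 -> [0.0021 0.0003 0.0917] turn 0.0009 dist 73
[(array([ 618.1, -113.6]), np.float64(0.085))]
```

View pics/w5.png

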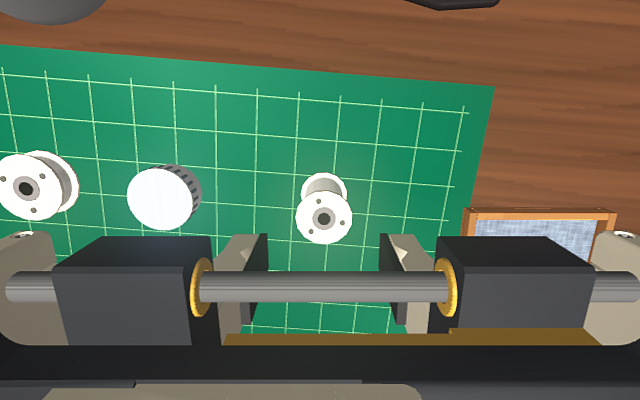

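The tall spool is centred between the fingers at (324,210). I grasp it.

send_rows(
  deltas=[
    [[0.0025,0,0.03],0],
    [[0.0025,0,0.06],0],
    [[0.0025,0,0.085],0],
    [[0.0025,0,0.0917],0],
    [[0.0025,0,0.0917],0],
  ],
)

```text
clock: 16.03
tool_pos: [0.6163, -0.1145, 0.0861]
orientation: [180.0, 0.2, 4.5]
force: [-0.8, 0.0, 0.3]
opening: 0.057
gripper_force: 0.0
```

send_rows(
  deltas=[
    [[0,0,0],0],
    [[0,0,0],0],
    [[0,0,0],0],
    [[0,0,0],0],
    [[0,0,0],0],
  ],
  gripper=0,
)

```text
clock: 16.45
tool_pos: [0.618, -0.1145, 0.0889]
orientation: [180.0, -0.1, 4.5]
force: [-0.4, 0.0, 3.5]
opening: 0.0346
gripper_force: 30.0
```

send_rows(
  deltas=[
    [[0,0,0],0],
    [[0,0,0],0],
    [[0,0,-0.025],0],
    [[0,0,-0.055],0],
    [[0,0,-0.08],0],
  ],
)

```text
clock: 16.87
tool_pos: [0.617, -0.1146, 0.1524]
orientation: [180.0, 0.1, 4.5]
force: [0.6, 0.6, -0.7]
opening: 0.0341
gripper_force: 30.0
```

```bash
python3 leg.py 578,-283.6,150,4.5 578,-283.6,92,4.5
```

```text
578,-283.6,150,4.5 -> [-0.0652  0.2067  0.003 ] turn 0.0001 dist 173
578,-283.6,92,4.5 -> [0.     0.     0.0725] turn -0.0 dist 58
```

send_rows(
  deltas=[
    [[-0.009,0.03,0],0],
    [[-0.022,0.07,0],0],
    [[-0.036,0.115,0],0],
    [[-0.05,0.16,0],0],
    [[-0.06,0.19,0],0],
  ],
)

```text
clock: 17.28
tool_pos: [0.5802, -0.2722, 0.1515]
orientation: [-180.0, 0.0, 4.5]
force: [0.9, -0.4, -1.4]
opening: 0.0338
gripper_force: 30.0
```

send_rows(
  deltas=[
    [[-0.004,0.012,0.003],0],
    [[-0.0052,0.0167,0.003],0],
    [[-0.0052,0.0167,0.003],0],
    [[-0.0052,0.0167,0.018],0],
    [[-0.0052,0.0167,0.033],0],
  ],
)

```text
clock: 17.7
tool_pos: [0.5792, -0.2824, 0.125]
orientation: [180.0, -0.1, 4.6]
force: [0.6, 0.3, -1.2]
opening: 0.0341
gripper_force: 30.0
```

```bash
python3 leg.py 578,-283.6,92,4.5
python3 - <<'E'
from fit import *
s=ctrl.snapshot('wrist'); save(s,'w6.png')
E
```

```text
578,-283.6,92,4.5 -> [-0.0016  0.0014  0.0413] turn 0.0009 dist 33
```

View pics/w6.png

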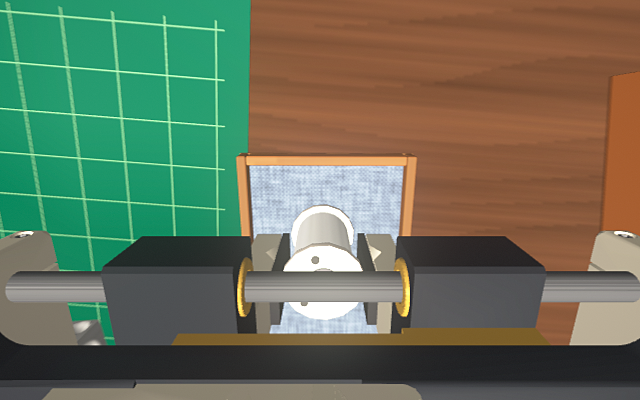

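The spool hangs upright at (323,260), over the far compartment. I lower it slowly and release.

send_rows(
  deltas=[
    [[-0.001,0.001,0.012],0],
    [[-0.001,0.001,0.024],0],
    [[-0.001,0.001,0.034],0],
    [[-0.001,0.001,0.039],0],
    [[-0.001,0.001,0.0413],0],
  ],
)

```text
clock: 18.17
tool_pos: [0.578, -0.2841, 0.0928]
orientation: [180.0, 0.0, 4.6]
force: [-6.2, 6.0, 22.0]
opening: 0.034
gripper_force: 30.0
```

send_rows(
  deltas=[
    [[0,0,0],0],
    [[0,0,0],0],
    [[0,0,0.001],0],
    [[0,0,0.001],0],
    [[0,0,0.001],0],
  ],
)

```text
clock: 18.58
tool_pos: [0.5781, -0.2841, 0.093]
orientation: [180.0, -0.1, 4.6]
force: [-4.1, 3.4, 12.2]
opening: 0.034
gripper_force: 30.0
```

send_rows(
  deltas=[
    [[0,0,0],0],
    [[0,0,0],0],
    [[0,0,0],0],
    [[0,0,0],0],
    [[0,0,0],0],
  ],
  gripper=0.6,
)

```text
clock: 19.0
tool_pos: [0.5775, -0.2844, 0.0912]
orientation: [-180.0, 0.0, 4.5]
force: [0.3, -0.6, -0.1]
opening: 0.0525
gripper_force: 0.0
```

send_rows(
  deltas=[
    [[0,0,-0.02],0],
    [[0,0,-0.045],0],
    [[0,0,-0.08],0],
    [[0,0,-0.1],0],
    [[0,0,-0.1],0],
  ],
)

```text
clock: 19.42
tool_pos: [0.5796, -0.2851, 0.1756]
orientation: [179.9, -0.3, 4.5]
force: [0.5, -0.5, 0.3]
opening: 0.0528
gripper_force: 0.0
```

```bash
python3 leg.py 456.8,-103.3,160,8.5 456.8,-103.3,74,8.5
python3 - <<'E'
from fit import *
s=ctrl.snapshot('side')
print(fit([s],'tall_spool_centre',np.array([.578,-.2836]),0,.004))
E
```

```text
456.8,-103.3,160,8.5 -> [-0.135  -0.2387  0.0195] turn -0.0439 dist 220
456.8,-103.3,74,8.5 -> [0.     0.     0.1075] turn -0.0 dist 86
[(array([ 576.9, -286.6]), np.float64(0.263))]
```

send_rows(
  deltas=[
    [[-0.025,-0.044,0.003],-0.01],
    [[-0.05,-0.088,0.006],-0.02],
    [[-0.075,-0.132,0.009],-0.03],
    [[-0.1,-0.176,0.012],-0.044],
    [[-0.12,-0.212,0.018],-0.044],
  ],
  gripper=0.75,
)

```text
clock: 19.93
tool_pos: [0.4661, -0.1216, 0.1559]
orientation: [-180.0, 0.1, 8.5]
force: [0.5, 0.8, -0.1]
opening: 0.0656
gripper_force: 0.0
```

send_rows(
  deltas=[
    [[-0.013,-0.0277,0.0015],0],
    [[-0.013,-0.0277,0.0015],0],
    [[-0.013,-0.0277,0.0015],0],
    [[-0.013,-0.0277,0.0015],0],
    [[-0.013,-0.0277,0.0015],0],
  ],
)

```text
clock: 20.35
tool_pos: [0.4554, -0.1029, 0.1555]
orientation: [180.0, 0.0, 8.4]
force: [1.5, 0.2, 0.6]
opening: 0.0659
gripper_force: 0.0
```

```bash
python3 leg.py 456.8,-103.3,76,8.5
python3 - <<'E'
from fit import *
s=ctrl.snapshot('wrist'); save(s,'w7.png')
print(fit([s],'doming_block_centre',np.array([.4568,-.1033]),8.5))
E
```

```text
456.8,-103.3,76,8.5 -> [0.0017 0.0008 0.0993] turn -0.0007 dist 79
[(array([ 456.5, -102.7,    9.3]), np.float64(0.026))]
```

View pics/w7.png

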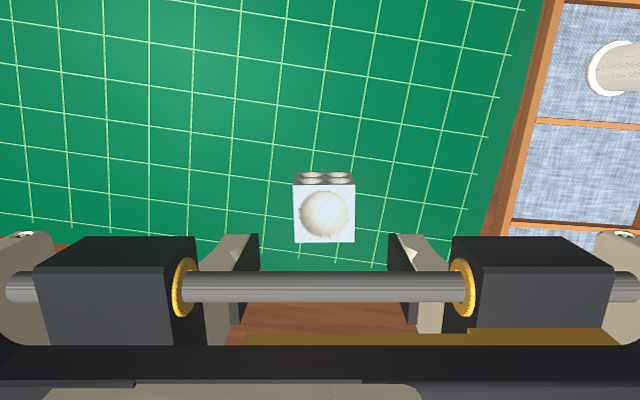

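The block is centred and square at (324,210). The tall spool stands in its compartment at the upper right. I grasp the block.

send_rows(
  deltas=[
    [[0.0015,0.0005,0.03],-0.005],
    [[0.0015,0.0005,0.06],-0.005],
    [[0.0015,0.0005,0.09],-0.005],
    [[0.0015,0.0005,0.0993],-0.005],
    [[0.0015,0.0005,0.0993],-0.005],
  ],
)

```text
clock: 20.87
tool_pos: [0.4551, -0.1034, 0.0745]
orientation: [180.0, 0.3, 8.9]
force: [0.5, 0.8, 0.1]
opening: 0.0655
gripper_force: 0.0
```

send_rows(
  deltas=[
    [[0,0,0],0],
    [[0,0,0],0],
    [[0,0,0],0],
    [[0,0,0],0],
    [[0,0,0],0],
  ],
  gripper=0,
)

```text
clock: 21.28
tool_pos: [0.4568, -0.1027, 0.0774]
orientation: [180.0, -0.1, 8.9]
force: [-0.1, -0.7, 5.1]
opening: 0.0396
gripper_force: 30.0
```

send_rows(
  deltas=[
    [[0,0,0],0],
    [[0,0,-0.015],0],
    [[0,0,-0.035],0],
    [[0,0,-0.06],0],
    [[0,0,-0.085],0],
  ],
)

```text
clock: 21.7
tool_pos: [0.4552, -0.1026, 0.1446]
orientation: [-180.0, 0.1, 8.9]
force: [-0.2, 0.2, -4.2]
opening: 0.0396
gripper_force: 30.0
```

```bash
python3 leg.py 426.2,-295.6,140,4.5 426.2,-295.6,80,4.5
```

```text
426.2,-295.6,140,4.5 -> [-0.0732  0.2327  0.0058] turn 0.0489 dist 195
426.2,-295.6,80,4.5 -> [0.    0.    0.075] turn -0.0 dist 60
```

send_rows(
  deltas=[
    [[-0.009,0.028,0],0.01],
    [[-0.022,0.07,0],0.02],
    [[-0.036,0.115,0],0.03],
    [[-0.05,0.16,0],0.04],
    [[-0.063,0.2,0],0.049],
  ],
)

```text
clock: 22.12
tool_pos: [0.4303, -0.27, 0.1443]
orientation: [-180.0, 0.0, 4.5]
force: [-0.2, 0.1, -4.5]
opening: 0.0397
gripper_force: 30.0
```

send_rows(
  deltas=[
    [[-0.007,0.022,0.003],0],
    [[-0.01,0.031,0.003],0],
    [[-0.01,0.031,0.003],0],
    [[-0.01,0.031,0.015],0],
    [[-0.01,0.031,0.03],0],
  ],
)

```text
clock: 22.53
tool_pos: [0.4258, -0.2932, 0.1205]
orientation: [180.0, -0.1, 4.5]
force: [0.3, 0.3, -5.5]
opening: 0.04
gripper_force: 30.0
```

```bash
python3 leg.py 426.2,-295.6,80.5,4.5
python3 - <<'E'
from fit import *
s=ctrl.snapshot('wrist'); save(s,'w8.png')
E
```

```text
426.2,-295.6,80.5,4.5 -> [0.0002 0.003  0.05  ] turn 0.0004 dist 40
```

View pics/w8.png

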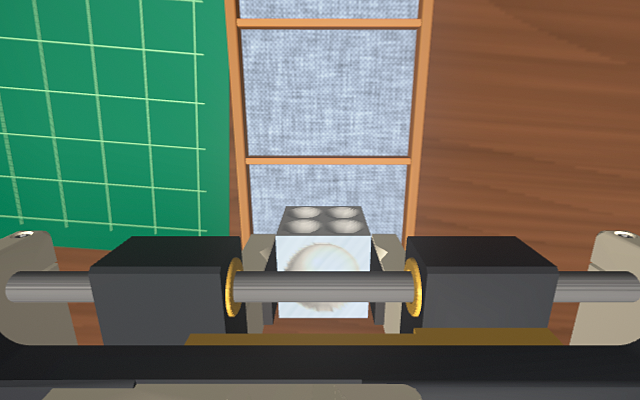

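The block is at (323,260), over the near compartment. It is about 2 mm off centre sideways, and I'll correct that as I lower it.

send_rows(
  deltas=[
    [[0,0.0025,0.015],0],
    [[0,0.0025,0.03],0],
    [[0,0.0025,0.042],0],
    [[0,0.0025,0.047],0],
    [[0,0.0025,0.0495],0],
  ],
)

```text
clock: 23.0
tool_pos: [0.4248, -0.2947, 0.0812]
orientation: [-179.9, 0.1, 4.6]
force: [-9.6, 14.8, 37.2]
opening: 0.0396
gripper_force: 30.0
```

send_rows(
  deltas=[
    [[0,0,0],0],
    [[0,0,0],0],
    [[0,0,0.0005],0],
    [[0,0,0.0005],0],
    [[0,0,0.0005],0],
  ],
)

```text
clock: 23.42
tool_pos: [0.4251, -0.295, 0.0813]
orientation: [-180.0, 0.0, 4.6]
force: [-4.3, 6.0, 8.5]
opening: 0.0396
gripper_force: 30.0
```

send_rows(
  deltas=[
    [[0,0,0],0],
    [[0,0,0],0],
    [[0,0,0],0],
    [[0,0,0],0],
    [[0,0,0],0],
  ],
  gripper=0.56,
)

```text
clock: 23.83
tool_pos: [0.4256, -0.2959, 0.0805]
orientation: [180.0, -0.0, 4.5]
force: [-0.0, -0.3, -1.3]
opening: 0.049
gripper_force: 0.0
```

send_rows(
  deltas=[
    [[0,0,-0.02],0],
    [[0,0,-0.045],0],
    [[0,0,-0.08],0],
    [[0,0,-0.11],0],
    [[0,0,-0.11],0],
  ],
)

```text
clock: 24.25
tool_pos: [0.4278, -0.2969, 0.1731]
orientation: [179.8, -0.4, 4.6]
force: [-0.1, 0.1, 0.2]
opening: 0.049
gripper_force: 0.0
```

```bash
python3 leg.py 518,-145,165,4.5 611.8,3,155,4.5 611.8,3,77,4.5
python3 - <<'E'
from fit import *
s=ctrl.snapshot('side')
print(fit([s],'doming_block_centre',np.array([.4262,-.2956]),4.5,.004))
E
```

```text
518,-145,165,4.5 -> [ 0.1276 -0.1803  0.0101] turn 0.0007 dist 177
611.8,3,155,4.5 -> [ 0.1314 -0.1752  0.0125] turn -0.0 dist 176
611.8,3,77,4.5 -> [0.     0.     0.0975] turn -0.0 dist 78
[(array([ 423.3, -294.8,    4.4]), np.float64(0.087))]
```

send_rows(
  deltas=[
    [[0.028,-0.04,0.002],0],
    [[0.056,-0.08,0.004],0],
    [[0.085,-0.12,0.006],0],
    [[0.11,-0.155,0.01],0],
    [[0.1276,-0.18,0.01],0],
  ],
  gripper=0.72,
)

```text
clock: 24.77
tool_pos: [0.5163, -0.1421, 0.1588]
orientation: [-180.0, 0.1, 4.5]
force: [-0.5, -0.7, -1.2]
opening: 0.0629
gripper_force: 0.0
```

send_rows(
  deltas=[
    [[0.029,-0.039,0.003],0],
    [[0.059,-0.078,0.006],0],
    [[0.088,-0.117,0.009],0],
    [[0.115,-0.154,0.0125],0],
    [[0.1314,-0.175,0.0125],0],
  ],
)

```text
clock: 25.18
tool_pos: [0.6106, 0.0065, 0.1483]
orientation: [180.0, 0.1, 4.6]
force: [0.8, -0.8, 0.3]
opening: 0.0631
gripper_force: 0.0
```

send_rows(
  deltas=[
    [[0,0,0],0],
    [[0,0,0],0],
    [[0,0,0],0],
    [[0,0,0],0],
    [[0,0,0],0],
  ],
)

```text
clock: 25.6
tool_pos: [0.609, 0.0026, 0.1502]
orientation: [180.0, 0.0, 4.4]
force: [-0.4, 0.7, 0.2]
opening: 0.0632
gripper_force: 0.0
```

```bash
python3 leg.py 611.8,3,76,4.5
python3 - <<'E'
from fit import *
s=ctrl.snapshot('wrist'); save(s,'w9.png')
print(fit([s],'tin_centre',np.array([.6118,.003])))
E
```

```text
611.8,3,76,4.5 -> [ 0.0035 -0.0003  0.0928] turn -0.0006 dist 74
[(array([610.7,   3.3]), np.float64(0.064))]
```

View pics/w9.png

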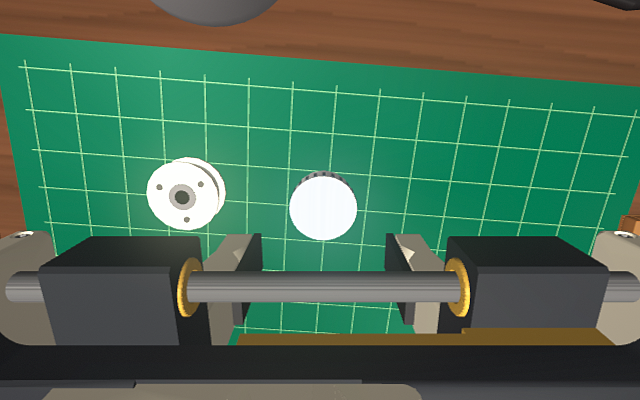

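The silver tin is centred at (323,207). The flat spool at (187,195) is beside the left finger and clear of it. I grasp the tin.

send_rows(
  deltas=[
    [[0.0028,0,0.03],0],
    [[0.0028,0,0.06],0],
    [[0.0028,0,0.085],0],
    [[0.0028,0,0.0925],0],
    [[0.0028,0,0.0925],0],
  ],
)

```text
clock: 26.12
tool_pos: [0.6107, 0.003, 0.0749]
orientation: [180.0, 0.2, 4.5]
force: [0.4, -0.0, 0.6]
opening: 0.0631
gripper_force: 0.0
```

send_rows(
  deltas=[
    [[0,0,0],0],
    [[0,0,0],0],
    [[0,0,0],0],
    [[0,0,0],0],
    [[0,0,0],0],
  ],
  gripper=0,
)

```text
clock: 26.53
tool_pos: [0.6126, 0.0038, 0.0778]
orientation: [-180.0, -0.1, 4.5]
force: [-0.9, -0.6, 6.2]
opening: 0.0452
gripper_force: 30.0
```

send_rows(
  deltas=[
    [[0,0,0],0],
    [[0,0,-0.015],0],
    [[0,0,-0.045],0],
    [[0,0,-0.08],0],
    [[0,0,-0.11],0],
  ],
)

```text
clock: 26.95
tool_pos: [0.6117, 0.0037, 0.1665]
orientation: [180.0, -0.0, 4.5]
force: [0.6, 0.2, -1.0]
opening: 0.0453
gripper_force: 30.0
```

```bash
python3 leg.py 557,-143,165,4.5 502,-289.6,160,4.5 502,-289.6,80,4.5
```

```text
557,-143,165,4.5 -> [-0.0827  0.1774  0.0019] turn 0.0002 dist 157
502,-289.6,160,4.5 -> [-0.0829  0.1773  0.0062] turn -0.0 dist 157
502,-289.6,80,4.5 -> [0.  0.  0.1] turn -0.0 dist 80
```

send_rows(
  deltas=[
    [[-0.012,0.026,0],0],
    [[-0.03,0.064,0],0],
    [[-0.049,0.105,0],0],
    [[-0.067,0.144,0],0],
    [[-0.0827,0.1774,0.002],0],
  ],
)

```text
clock: 27.37
tool_pos: [0.5561, -0.1445, 0.164]
orientation: [-180.0, -0.1, 4.5]
force: [1.1, -0.8, -0.5]
opening: 0.0451
gripper_force: 30.0
```

send_rows(
  deltas=[
    [[-0.018,0.038,0],0],
    [[-0.036,0.077,0],0],
    [[-0.055,0.117,0],0],
    [[-0.072,0.154,0],0],
    [[-0.0829,0.1773,0.006],0],
  ],
)

```text
clock: 27.78
tool_pos: [0.5012, -0.292, 0.1597]
orientation: [180.0, -0.1, 4.4]
force: [0.8, -0.2, -0.5]
opening: 0.0452
gripper_force: 30.0
```

send_rows(
  deltas=[
    [[0,0,0],0],
    [[0,0,0],0],
    [[0,0,0],0],
    [[0,0,0.025],0],
    [[0,0,0.05],0],
  ],
)

```text
clock: 28.2
tool_pos: [0.5037, -0.2889, 0.1194]
orientation: [179.9, -0.2, 4.6]
force: [0.4, 0.3, -1.6]
opening: 0.0451
gripper_force: 30.0
```

```bash
python3 leg.py 502,-289.6,80.5,4.5
python3 - <<'E'
from fit import *
s=ctrl.snapshot('wrist'); save(s,'w10.png')
E
```

```text
502,-289.6,80.5,4.5 -> [-0.0022  0.0007  0.0486] turn 0.0011 dist 39
```

View pics/w10.png

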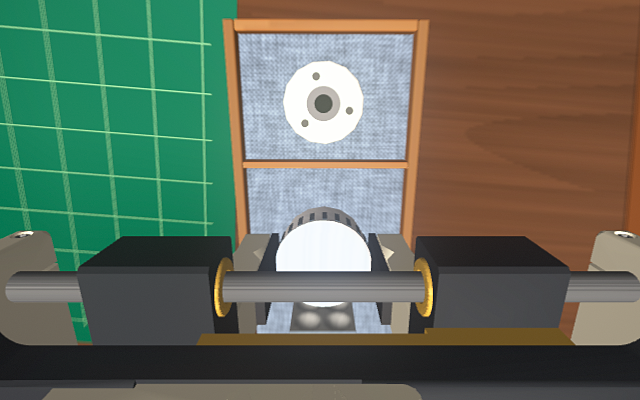

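The tin is over the middle compartment at (323,255). The tall spool stands at (323,103) and the block shows behind. I lower the tin and release.

send_rows(
  deltas=[
    [[-0.0015,0,0.015],0],
    [[-0.0015,0,0.03],0],
    [[-0.0015,0,0.04],0],
    [[-0.0015,0,0.045],0],
    [[-0.0015,0,0.048],0],
  ],
)

```text
clock: 28.67
tool_pos: [0.501, -0.2889, 0.0815]
orientation: [-180.0, 0.1, 4.6]
force: [-11.8, 13.6, 43.8]
opening: 0.0453
gripper_force: 30.0
```

send_rows(
  deltas=[
    [[0,0,0],0],
    [[0,0,0],0],
    [[0,0,0],0],
    [[0,0,0],0],
    [[0,0,0],0],
  ],
)

```text
clock: 29.08
tool_pos: [0.5009, -0.2888, 0.0817]
orientation: [-180.0, 0.0, 4.6]
force: [-4.6, 6.7, 15.3]
opening: 0.0453
gripper_force: 30.0
```

send_rows(
  deltas=[
    [[0,0,0],0],
    [[0,0,0],0],
    [[0,0,0],0],
    [[0,0,0],0],
    [[0,0,0],0],
  ],
  gripper=0.6,
)

```text
clock: 29.5
tool_pos: [0.5011, -0.2897, 0.0796]
orientation: [180.0, -0.0, 4.5]
force: [-0.2, -0.1, 0.1]
opening: 0.0526
gripper_force: 0.0
```

send_rows(
  deltas=[
    [[0,0,-0.03],0],
    [[0,0,-0.07],0],
    [[0,0,-0.12],0],
    [[0,0,-0.17],0],
    [[0,0,-0.2],0],
  ],
)

```text
clock: 29.92
tool_pos: [0.5019, -0.2903, 0.244]
orientation: [179.9, -0.2, 4.5]
force: [2.1, 0.0, -0.9]
opening: 0.0528
gripper_force: 0.0
```

send_rows(
  deltas=[
    [[-0.04,0,-0.03],0],
    [[-0.08,0,-0.06],0],
    [[-0.12,0,-0.06],0],
    [[-0.15,0,-0.06],0],
    [[-0.15,0,-0.06],0],
  ],
)

```text
clock: 30.33
tool_pos: [0.3774, -0.299, 0.2884]
orientation: [-180.0, -0.1, 4.4]
force: [-0.3, -0.0, -0.7]
opening: 0.0522
gripper_force: 0.0
```

Run:
```python
from fit import *
sh=[ctrl.snapshot(c) for c in('top','side')]
for s,n in zip(sh,('t','s')): save(s,n+'end.png')
N=dict(wide_spool_centre=(.606,.31,0,.004),tall_spool_centre=(.578,-.284,0,.004),doming_block_centre=(.425,-.295,4.5,.004),tin_centre=(.502,-.29,0,.004),flat_spool_centre=(.61,.1),ring_clamp_centre=(.492,.305,2.8,.004))
T=dict(r=(.534,.3063,2.8),e=(.502,-.2896,4.5))
for n,v in N.items():
    r=fit(sh,n,np.array(v[:2]),*v[2:]); t=T['r' if v[1]>0 else 'e']; a=np.radians(t[2])
    d=r[0][0][:2]-np.array(t[:2])*1e3; print(n,r,'in tray',(np.cos(a)*d[0]+np.sin(a)*d[1]).round(1),(-np.sin(a)*d[0]+np.cos(a)*d[1]).round(1))
i=np.vstack([cv2.imread('pics/tend.png')[130:310,120:500],cv2.imread('pics/send.png')[140:340,120:500]]); cv2.imwrite('pics/end.png',cv2.resize(i,None,fx=1.55,fy=1.55,interpolation=cv2.INTER_CUBIC))
```

```text
wide_spool_centre [(array([606.4, 309.2]), np.float64(0.063)), (array([606.5, 308.9]), np.float64(0.059)), (array([605.3, 309.9]), np.float64(0.059))] in tray 72.5 -0.6
tall_spool_centre [(array([ 574.8, -282.7]), np.float64(0.169))] in tray 73.1 1.2
doming_block_centre [(array([ 423.7, -295.1,    3.1]), np.float64(0.087))] in tray -78.5 0.7
tin_centre [(array([ 497.5, -288.4]), np.float64(0.141))] in tray -4.4 1.5
flat_spool_centre [(array([609.7,  99.8]), np.float64(0.05)), (array([609.8,  99.8]), np.float64(0.043)), (array([609.4, 100.6]), np.float64(0.051))] in tray 65.5 -210.0
ring_clamp_centre [(array([492.5, 305.6,   2.3]), np.float64(0.139)), (array([492.5, 305.6,   2.3]), np.float64(0.142)), (array([492.2, 304.4,   1.4]), np.float64(0.131))] in tray -41.5 1.3
```

View pics/end.png

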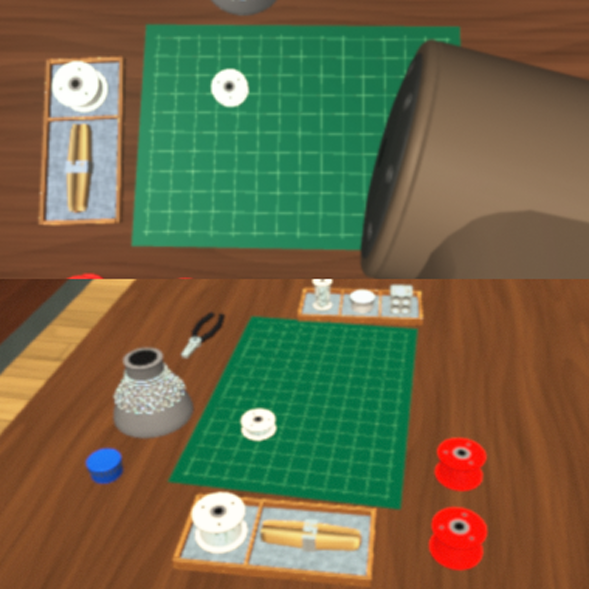

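The end view shows all five pieces upright in their compartments and well inside tolerance. The flat spool, pliers and stand have not moved. I hand the job in.

```bash
python3 -c "
from plant import ctrl
print(ctrl.close_job())"
```

```text
the job is handed in; nothing more can be done
None
```

Both kits are made up and the job is handed in at about 30 s on the robot clock: all five pieces measured upright and within tolerance in their compartments, with the flat spool, pliers and collar stand left where they were; no verdict came back.

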